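# Lid a jam jar and hold the press down

### The arm

A 7-joint arm with a two-finger parallel gripper is mounted at the origin on the work surface. World frame = base frame: x ahead of the robot, y to its left, z up, the work surface at z = 0. Lengths are in m, angles in degrees, forces in N, time in s.
With the tool pointing down it reaches from about 0.425 to 1.025 m from the base axis. Payload 9.4 kg.
Tool frame: the origin (TCP) lies on the centre line of the jaws, within the pads' length; the fingertips stand 17 mm ahead of it and the grasp point (between the pads) lies 2 mm behind it; z points along the fingers, y is the line along which they close (so a half turn about z gives the same grasp; the last joint's range is limited). The gripper opens to 85 mm and grips with 20 to 120 N. Pads are 22 mm wide; open, the fingers measure 114 mm over their backs; the gripper's body (76 mm by 85 mm) begins 54 mm behind the grasp point. The pads swing forward as they close: fully open they stand 13 mm farther back than shut.
Start: joints at [59.433, 34.337, -0.143, 91.639, 0.103, 54.024, -4.572], TCP at [0.32, -0.651, 0.248] pointing down, gripper open.
Joint ranges: [-147.43, 147.43], [-19.82, 112.94], [-74.19, 73.91], [6.32, 146.72], [-59.91, 239.91], [6.04, 106.73], [-150.56, 150.56]. Speed limits (degrees/s): [127.2, 127.2, 172.46, 172.46, 180, 180, 180].

### API

Orientations are given as [roll, pitch, yaw] about the fixed x, y, z axes, in that order (R = Rz(yaw) Ry(pitch) Rx(roll)).
In Python, from cell import robot gives the robot as it stands. The module is installed in compiled form; this text tells all that it offers.
- The arm moves only by the shell command python3 -m pendant 'ROWS' [OPENING] [FORCE]. ROWS is JSON, a list of rows, each an object with "travel": the shift along the tool's x, y, z in mm, a list of three; "rot": the turn, a rotation vector about the tool's x, y, z in rad, a list of three. A call has 1 to 10 rows; each row is the pose to reach, as a shift and turn from the pose commanded when the call began, along the tool's axes at that moment; what a row does not reach only later rows make up. A row lasts 1/12 s, in which the tool goes at most 41.7 mm and 7.16 degrees, less where a joint would pass 70% of its speed; a pose out of reach is approached as far as the arm can. A call with a gripper value outside its range is refused whole. OPENING is the opening, from -1 (shut) to 1 (fully open), set as the call begins (- or left out, the last holds). The fingers move at their own pace and stop on an object; FORCE is the grip in N (left out, the last holds). Time passes only in rows, so rows that repeat a pose let the fingers close. It gives the time, the measured TCP pose, the force, the opening and the grip force at its end, in the units of the state.
- robot.read_state(): the state, without advancing time (a new reading comes with each control period).
- robot.read_camera(name): name is "scene" or "top" or "wrist"; returns (picture, depth): 480x640x3 uint8, red, green, blue; 480x640 float32, m along the optical axis (not along the pixel's ray), 0 where there is no reading.
- robot.camera_model(name): a dict with "fx", "fy", "cx", "cy" (pixels), "T" (4x4, takes a point from camera to world coordinates). Camera axes: x right, y down, z forward; pixel columns grow to the right and rows downward; lengths in m; the calibration is good to about 2 mm. The wrist camera is an equidistant fisheye: a pixel r from the principal point sees the ray r / f radians off the axis. A picture is of the moment at which its call begins: read the wrist's pose just before it. camera_model takes no time and is no camera call; for the wrist camera it gives the pose at the moment of the call.
- robot.finish_job(): hands the job in; it is judged then, once.
Trained networks look in the newest picture that a camera, given by its name, has taken for a name from the list of things; names that differ only in an ending like _2 or _b are one class to them, and where a whole thing is asked for, a point or a joint stands for the part that bears it (a point fixed in the world has none). Each returns a list of dicts, best first, with "score" (0 to 1); they miss things now and then, are a little off and sometimes report something else, mostly with a low value. They report only what shows in the picture. A call takes as long as a camera call. They do not tell look-alikes from the thing itself.
- robot.trace(camera, name): "pixels" (480x640 bool, what is visible of it).
- robot.landmark_of(camera, name): "xyz" ([x, y, z] in m, in world coordinates, good to about 4 mm: a listed point, or the origin of a listed thing).
The state is a dict: "t": time; "q": joint angles; "qd": joint speeds; "joint_efforts": joint torques, N m; "tool_pos": TCP position; "tcp_rot": TCP orientation; "ft_force": force on the tool from outside, world axes, zero at the start; "moment": the same for the moment, N m; "opening": opening from 0.0 (shut) to 1.0 (fully open); "grip_force": force on a finger pad.
Only numpy, scipy, OpenCV 4.12 (cv2) and the standard library are available. Lean on these libraries where they do the work, as an engineer would, in place of code of your own. Each camera call takes 0.05 s, during which the arm holds its last target. There are 200 camera calls.

### The job

Find the wooden lid in the tray that fits the jar standing in the lid press, and set it squarely into the jar's mouth while the press lever is still locked upright. Then flip the lever's safety catch fully over by pushing its thumb plate down, take the lever's side grip and pull the lever all the way down until its pad presses the lid firmly. Finish while holding the lever down like that (do not let go: it springs back), leave the other things in the tray, and do not knock the spare jar.

Things in the scene. Friction and masses are not known exactly. Their poses are not given: they have to be found in the camera images.
- press: Lid press fixed to the table: wooden base 18 mm thick, x -70 to +165, y -65 to +65 mm, with a steel ring (77 mm outside, 10 mm high) holding the jar and steel posts for lever and catch. Origin at table height under the ring's centre; x runs from jar to lever posts, z up. Lever pivot axis parallel to y at x = +115, z = 116 mm; catch axis parallel to x at y = -50, z = 160 mm.
- lever_angle (a joint): Lever angle (rad): 0 = upright, locked by the catch; grows as it is pulled over towards the jar (press -x) and down. 1.57 = level, pad flat on a well-set lid (no lid: 1.70). A spring pushes it back up: 1.3 N at the grip when upright, 4 N when level; a 10 N pull at the grip then puts 10 N on the lid. The catch really blocks it, with some play, until flipped about 0.9.
- lever: The lever: steel bar 14 x 16 mm with a side grip, a round dark-wood bar 16 mm thick, its axis 190 mm from the pivot, sticking out in the press's +y direction from 8 to 100 mm off the lever's middle. Origin on the pivot axis; z along the lever to its free end, y along the grip.
- bar_grip (a point): Point to take on the side grip: on the bar's axis, 60 mm from the lever. With the lever upright it is 306 mm above the table; the bar can be pinched from above across its 16 mm all through the pull, and turns in the grip.
- pad_face (a point): Centre of the pressing face of the round black rubber pad, 34 mm across, 115 mm from the pivot on the lever face that comes down on the lid; the face stands 28 mm off the lever's axis (towards press -x with the lever upright).
- catch (a joint): Safety catch angle (rad): 0 = on (hook lies level across the front of the upright lever; may start up to 0.12), 1.2 = fully over, hook raised clear, at its stop. A rocker: hook on one side of its axis, tail with thumb plate on the other (press -y). Needs about 1 N at the thumb plate and stays where it is left.
- thumb (a point): Middle of the top face of the catch's thumb plate, a 26 x 26 mm steel plate 67 mm out from the catch's axis, at press x = +97 mm. With the catch on, it slopes up outwards 35 degrees, about 204 mm high; pushed straight down some 75 mm with closed fingers at about press y = -112 mm it ends sloping down, about 129 mm high.
- jar: Open amber glass jar, loose, 60 mm high, body 64 mm across, neck 50 mm outside across, mouth 43 mm inside. Stands on the press's base (18 mm above the table) inside the steel ring. Origin under its centre, z up.
- jar_rim (a point): Centre of the jar's mouth at the height of the rim (78 mm above the table).
- lid: The lid that fits: a plain light-wood disc 56 mm across and 10 mm thick, with a slightly tapered plug 8 mm deep, 37 mm across, beneath it. Loose in the tray, plug down. Origin at the centre of the plug's underside; the disc is from 8 to 18 mm above it. Set in the jar, the disc lies flat on the rim with the origin 8 mm below the rim. About 30 g.
- tray: Fixed low aluminium tray, 250 x 210 mm, 35 mm high, walls and floor 6 mm. Origin under its centre on the table, x along its long side. Four things lie in it in changing places, about 100 to 120 mm apart.
- lid_large: A lid of the same kind, too large: 76 mm across. In the tray; stays there. Origin at its underside's centre.
- lid_small: A lid of the same kind, too small: 36 mm across. In the tray; stays there. Origin at its underside's centre.
- band: A steel ring band, 68 mm across, 14 mm high. In the tray; stays there. Origin at its underside's centre.
- spare_jar: A closed amber jar with a steel cap, 68 mm across, 95 mm high, standing on the table beyond the press. Origin under its centre. Bystander.
There are look-alikes about, which are no part of the job. Leave any pink or turquoise look-alike of the jar alone.

How it is judged (in metres and radians):
On the way, in this order (a step that is already met when the one before it is completed fails the run):
1. the fitting lid sits flat in the jar's mouth, let go, with the lever upright and the catch still on (horizontal distance between lid and jar_rim below 0.005 m and z of lid in the frame of jar_rim between -0.0105 and -0.0055 m and angle between each of lid, jar's own z axis and vertical below 0.08 rad and horizontal distance between jar_rim and press below 0.006 m and contact force between the fingers and lid below 0.05 N and value of joint lever_angle below 0.12 rad and value of joint catch below 0.4 rad), for 0.2 s.
2. the catch is flipped over with the lever still upright (value of joint catch above 0.95 rad and value of joint lever_angle below 0.12 rad), for 0.1 s.
At the end, for the whole second after the job is handed in: Fitting lid flat in the jar mouth (5 mm, 0.08 rad), jar upright in its ring (6 mm), catch over (0.95 rad or more), fingers on the lever's grip (over 3 N), lever down (over 1.5 rad), pad pressing the lid with over 4 N; other lids and band in the tray, spare jar standing (horizontal distance between lid and jar_rim below 0.005 m and z of lid in the frame of jar_rim between -0.0105 and -0.0055 m and angle between each of lid, jar's own z axis and vertical below 0.08 rad and horizontal distance between jar_rim and press below 0.006 m and value of joint lever_angle above 1.5 rad and value of joint catch above 0.95 rad and contact force between lever and lid above 4 N and contact force between the fingers and lever above 3 N and not (z of lid_large in the frame of tray above 0.035 m or x of lid_large in the frame of tray above 0.125 m or x of lid_large in the frame of tray below -0.125 m or y of lid_large in the frame of tray above 0.105 m or y of lid_large in the frame of tray below -0.105 m) and not (z of lid_small in the frame of tray above 0.035 m or x of lid_small in the frame of tray above 0.125 m or x of lid_small in the frame of tray below -0.125 m or y of lid_small in the frame of tray above 0.105 m or y of lid_small in the frame of tray below -0.105 m) and not (z of band in the frame of tray above 0.035 m or x of band in the frame of tray above 0.125 m or x of band in the frame of tray below -0.125 m or y of band in the frame of tray above 0.105 m or y of band in the frame of tray below -0.105 m) and angle between spare_jar's own z axis and vertical below 0.1 rad); the arm keeps its last pose, push and grip.
It fails at once if another lid or the band is lifted or pushed out of the tray ((z of lid_large in the frame of tray above 0.035 m or x of lid_large in the frame of tray above 0.125 m or x of lid_large in the frame of tray below -0.125 m or y of lid_large in the frame of tray above 0.105 m or y of lid_large in the frame of tray below -0.105 m) or (z of lid_small in the frame of tray above 0.035 m or x of lid_small in the frame of tray above 0.125 m or x of lid_small in the frame of tray below -0.125 m or y of lid_small in the frame of tray above 0.105 m or y of lid_small in the frame of tray below -0.105 m) or (z of band in the frame of tray above 0.035 m or x of band in the frame of tray above 0.125 m or x of band in the frame of tray below -0.125 m or y of band in the frame of tray above 0.105 m or y of band in the frame of tray below -0.105 m)).
It fails at once if the spare jar is knocked (distance of spare_jar from where it was at the start of the episode above 0.04 m or angle between spare_jar's own z axis and vertical above 0.35 rad).
It also fails if it takes over 67 s, if anything falls off the work surface, if the arm or the gripper's body presses on something with over 40 N, if the wrist force passes 120 N, or if a joint passes its speed limit or range.

## Working session

There is one attempt and no reset: what is moved stays moved. The work goes in short steps, Python scripts to look and compute and a shell command to move; the robot and the scene stay as the last step left them, time stands still between calls to the robot, and variables do not carry over. Pictures are saved under pics/ and viewed, at most 10 in all, crops included, and the job is handed in when it is done.

```bash
mkdir -p pics
cat > h.py <<'E'
import numpy as np, cv2
from cell import robot
from scipy.spatial.transform import Rotation as R
def pose():
    s=robot.read_state(); return np.array(s['tool_pos']),R.from_euler('xyz',s['tcp_rot'],degrees=True)
def pts(cam,d,mask,M):
    v,u=np.nonzero(mask&(d>0)); z=d[v,u]
    P=np.c_[(u-M['cx'])/M['fx']*z,(v-M['cy'])/M['fy']*z,z]
    return P@M['T'][:3,:3].T+M['T'][:3,3]
def rel(target):  # mm in tool axes
    p,r=pose(); return r.inv().apply(np.array(target)-p)*1000
E
python3 - <<'E'
from h import *
s=robot.read_state(); print(s)
ims=[]
for c in ['scene','top']:
    im,d=robot.read_camera(c); M=robot.camera_model(c); M['T']=np.array(M['T']); print(c,M['T'].round(3).tolist())
    cv2.imwrite(f'pics/{c}0.png',im[:,:,::-1])
    for n in ['press','lever','bar_grip','pad_face','thumb','jar','jar_rim','lid','tray','lid_large','lid_small','band','spare_jar']:
        try:
            L=robot.landmark_of(c,n)
            for l in L[:3]:
                p=np.array(l['xyz']); q=np.linalg.inv(M['T'])@np.r_[p,1]
                print(c,n,round(l['score'],2),p.round(4),(int(M['fx']*q[0]/q[2]+M['cx']),int(M['fy']*q[1]/q[2]+M['cy'])))
        except Exception as e: print(n,e)
E
```

```text
{'t': 0.0, 'q': array([59.4331774 , 34.38491376, -0.14566421, 91.68069919,  0.10149935,
       54.02439739, -4.57218672]), 'qd': array([-0.04038579, -0.10192832, -0.00353729,  0.09646825,  0.03028297,
       -0.03329447, -0.00622444]), 'joint_efforts': array([-5.07024379e-05, -7.76452589e+01,  1.56553298e+00, -2.58009785e+01,
        1.23950109e-02,  9.08815797e-03, -9.14846908e-06]), 'tool_pos': array([ 0.31957201, -0.65026905,  0.24741339]), 'tcp_rot': array([-1.79910388e+02,  6.94823928e-03,  2.61746064e+01]), 'ft_force': array([-0.84819472,  0.28704241, -0.50170074]), 'moment': array([-0.01279969,  0.00749216, -0.02460511]), 'grip_force': 0.0, 'opening': 1.0006410260900245}
scene [[-0.86, 0.44, -0.258, 0.913], [0.51, 0.744, -0.433, 0.563], [0.001, -0.503, -0.864, 1.237], [0.0, 0.0, 0.0, 1.0]]
scene press 0.94 [ 0.5558 -0.1257 -0.0037] (289, 213)
scene lever 0.63 [ 0.4412 -0.1338  0.1147] (329, 161)
scene bar_grip 0.93 [ 0.4441 -0.1945  0.3082] (315, 83)
scene pad_face 0.89 [ 0.4677 -0.1358  0.2275] (320, 133)
scene thumb 0.54 [ 0.4528 -0.0363  0.206 ] (351, 169)
scene jar 0.82 [ 
[... 1267 characters left out ...]
0.0181] (399, 276)
top jar 0.73 [ 0.5627  0.0342 -0.0036] (327, 272)
top jar_rim 0.88 [ 0.5882 -0.2676  0.0617] (468, 260)
top jar_rim 0.82 [ 0.6983 -0.2038  0.0564] (437, 210)
top jar_rim 0.81 [0.5612 0.0343 0.0583] (327, 269)
top lid 0.81 [0.4623 0.2763 0.0073] (217, 313)
top lid 0.16 [ 0.4499 -0.0289  0.2023] (360, 321)
top tray 0.64 [ 0.5092  0.2265 -0.001 ] (241, 293)
top lid_large 0.79 [0.5742 0.2688 0.009 ] (224, 263)
top lid_large 0.29 [ 0.4494 -0.0291  0.2028] (360, 321)
top band 0.67 [0.4513 0.1772 0.0008] (262, 320)
top band 0.39 [ 0.4378 -0.1284  0.1181] (407, 329)
top spare_jar 0.78 [7.801e-01 1.150e-02 1.000e-04] (340, 180)
top spare_jar 0.4 [ 0.552  -0.1295  0.0781] (405, 274)
```

Run:
```python
from h import *
# measured circles: lid discs/ jar rim from depth+trace masks
for c in ['scene','top']:
    im,d=robot.read_camera(c); M=robot.camera_model(c); M['T']=np.array(M['T'])
    for n in ['lid','lid_small','lid_large','band','jar','bar_grip','thumb','tray']:
        for t in robot.trace(c,n)[:3]:
            P=pts(c,d,t['pixels'],M)
            if len(P)<20: continue
            zt=np.percentile(P[:,2],95); 
            Q=P[abs(P[:,2]-zt)<.006]; (cc,rr)=cv2.minEnclosingCircle((Q[:,:2]*1000).astype(np.float32))
            v,u=np.nonzero(t['pixels'])
            col=im[t['pixels']].mean(0).astype(int)
            print(c,n,round(t['score'],2),'px',int(u.mean()),int(v.mean()),'ztop',round(zt,4),'mean',Q.mean(0).round(4),'circ',np.round(cc,1),round(rr,1),'bbmid',((Q.max(0)+Q.min(0))/2).round(4),'ext',(Q.max(0)-Q.min(0)).round(3),col)
a=cv2.imread('pics/top0.png'); cv2.imwrite('pics/top1.png',cv2.resize(a[140:400,180:520],None,fx=2.3,fy=2.3,interpolation=cv2.INTER_CUBIC))
a=cv2.imread('pics/scene0.png'); cv2.imwrite('pics/tray.png',cv2.resize(a[240:400,300:480],None,fx=3.5,fy=3.5,interpolation=cv2.INTER_CUBIC))
```

```text
scene lid 0.93 px 424 328 ztop 0.0291 mean [0.4599 0.2804 0.026 ] circ [459.7 280.2] 28.0 bbmid [0.4606 0.2798 0.0281] ext [0.054 0.055 0.01 ] [104  89  64]
scene lid_small 0.64 px 354 312 ztop 0.0292 mean [0.5663 0.1737 0.0262] circ [565.7 174.3] 18.2 bbmid [0.5659 0.1732 0.0273] ext [0.035 0.034 0.008] [108  95  71]
scene lid_small 0.5 px 340 164 ztop 0.2114 mean [ 0.4524 -0.0234  0.2097] circ [451.4 -23.1] 13.5 bbmid [ 0.4514 -0.0238  0.2101] ext [0.027 0.015 0.009] [81 84 83]
scene lid_large 0.79 px 376 350 ztop 0.0287 mean [0.5736 0.2705 0.0257] circ [573.4 270.5] 38.2 bbmid [0.5731 0.2707 0.0284] ext [0.074 0.076 0.011] [112  96  68]
scene lid_large 0.62 px 340 165 ztop 0.2114 mean [ 0.4524 -0.0235  0.2098] circ [452.4 -24. ] 12.8 bbmid [ 0.4525 -0.0238  0.2101] ext [0.025 0.015 0.009] [79 82 81]
scene band 0.69 px 326 117 ztop 0.3161 mean [ 0.4451 -0.1755  0.3139] circ [ 441.9 -178. ] 55.5 bbmid [ 0.4439 -0.1779  0.3152] ext [0.022 0.111 0.01 ] [59 57 55]
scene band 0.56 px 402 290 ztop 0.0239 mean [0.4479 0.1809 0.0212] circ [447.6 180.2] 35.1 bbmid [0.4483 0.1791 0.0225] ext
[... 2698 characters left out ...]
mid [ 0.556  -0.124   0.0778] ext [0.048 0.048 0.01 ] [82 47 16]
top thumb 0.85 px 375 319 ztop 0.2106 mean [ 0.4522 -0.0237  0.2086] circ [452.2 -24.2] 13.2 bbmid [ 0.452  -0.0255  0.2095] ext [0.025 0.017 0.009] [106 109 107]
top tray 0.59 px 242 294 ztop 0.036 mean [0.5093 0.2274 0.0354] circ [510.5 224.5] 160.1 bbmid [0.5113 0.2261 0.0357] ext [0.259 0.222 0.011] [129 134 135]
top tray 0.51 px 265 267 ztop 0.028 mean [0.5667 0.1738 0.025 ] circ [567.3 174. ] 18.0 bbmid [0.5666 0.1732 0.0262] ext [0.034 0.034 0.008] [129 111  79]
top tray 0.28 px 376 319 ztop 0.2106 mean [ 0.4522 -0.0237  0.2086] circ [452.2 -24.2] 13.2 bbmid [ 0.452  -0.0255  0.2095] ext [0.025 0.017 0.009] [106 109 107]
```

View pics/scene0.png

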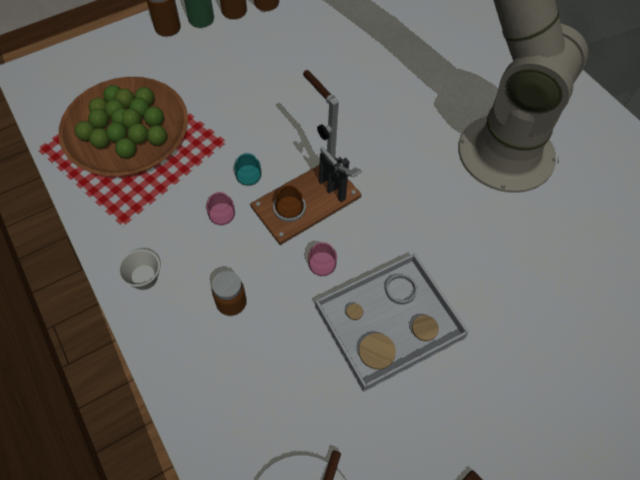

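View pics/top1.png

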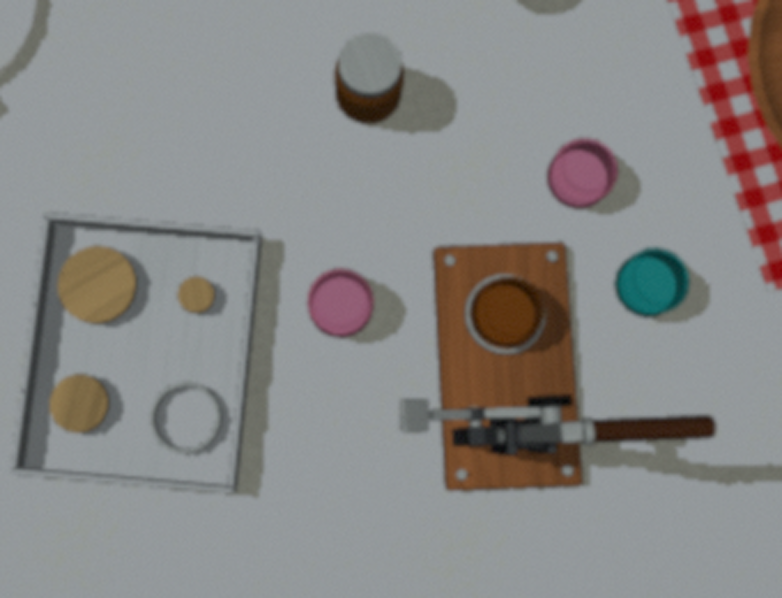

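View pics/tray.png

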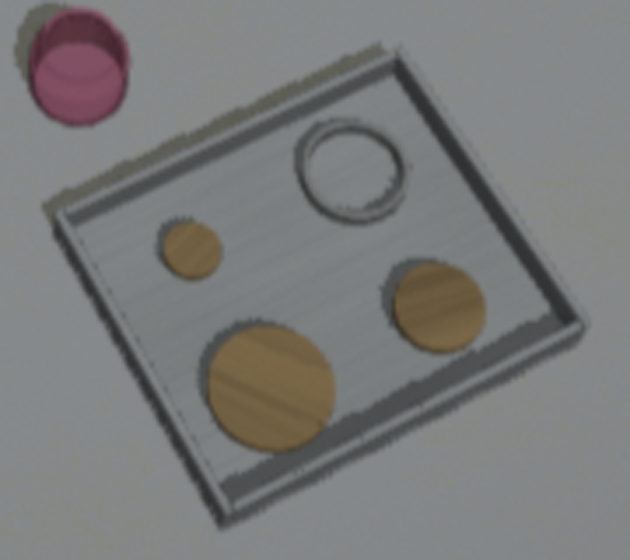

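Candidates for the lid (scene pixels): mid disc (424,328), large disc (376,350), small disc (354,312) and band (402,290). By measured diameter, (424,328) at 56 mm is the lid, and the close crop confirms it. The real jar is the amber one in the press at (288,201). The pink and turquoise jars are decoys.

Now going around outside the lever, turning to yaw 90.

```bash
python3 -m pendant '[{"travel":[446,-227,-100],"rot":[0,0,-1.114]},{"travel":[446,-227,-100],"rot":[0,0,-1.114]},{"travel":[446,-227,-100],"rot":[0,0,-1.114]},{"travel":[446,-227,-100],"rot":[0,0,-1.114]},{"travel":[446,-227,-100],"rot":[0,0,-1.114]},{"travel":[446,-227,-100],"rot":[0,0,-1.114]},{"travel":[446,-227,-100],"rot":[0,0,-1.114]},{"travel":[446,-227,-100],"rot":[0,0,-1.114]},{"travel":[446,-227,-100],"rot":[0,0,-1.114]},{"travel":[446,-227,-100],"rot":[0,0,-1.114]}]' 0.65 30
python3 -c "
from h import *
print(rel([.62,.1,.35]))"
```

```text
t: 3.13
tool_pos: [0.5656, -0.3222, 0.3306]
tcp_rot: [180.0, 0.0, 90.4]
ft_force: [0.7, -0.3, -0.5]
opening: 0.824
grip_force: 0.0
[421.81105844  57.28341957 -19.54186739]
```

```bash
python3 -m pendant '[{"travel":[417,50,-20],"rot":[0,0,0]},{"travel":[417,50,-20],"rot":[0,0,0]},{"travel":[417,50,-20],"rot":[0,0,0]},{"travel":[417,50,-20],"rot":[0,0,0]},{"travel":[417,50,-20],"rot":[0,0,0]},{"travel":[417,50,-20],"rot":[0,0,0]},{"travel":[417,50,-20],"rot":[0,0,0]},{"travel":[417,50,-20],"rot":[0,0,0]},{"travel":[417,50,-20],"rot":[0,0,0]},{"travel":[417,50,-20],"rot":[0,0,0]}]' 
python3 -c "
from h import *
print(rel([.46,.28,.15]))"
```

```text
t: 3.97
tool_pos: [0.6143, 0.0914, 0.3501]
tcp_rot: [180.0, 0.0, 90.0]
ft_force: [0.1, -0.3, -0.3]
opening: 0.826
grip_force: 0.0
[ 188.56737983 -154.41184197  199.99277621]
```

```bash
python3 -m pendant '[{"travel":[188,-154,240],"rot":[0,0,0]},{"travel":[188,-154,240],"rot":[0,0,0]},{"travel":[188,-154,240],"rot":[0,0,0]},{"travel":[188,-154,240],"rot":[0,0,0]},{"travel":[188,-154,240],"rot":[0,0,0]},{"travel":[188,-154,240],"rot":[0,0,0]},{"travel":[188,-154,240],"rot":[0,0,0]},{"travel":[188,-154,240],"rot":[0,0,0]},{"travel":[188,-154,240],"rot":[0,0,0]},{"travel":[188,-154,240],"rot":[0,0,0]}]'
python3 - <<'E'
from h import *
print(rel([.46,.28,.026]))
M=robot.camera_model('wrist'); im,d=robot.read_camera('wrist'); T=np.array(M['T'])
cv2.imwrite('pics/w1.png',im[:,:,::-1])
for n in ['lid','lid_small','band']:
    for l in robot.landmark_of('wrist',n)[:2]: print(n,l['score'],np.round(l['xyz'],4))
for t in robot.trace('wrist','lid')[:1]:
    v,u=np.nonzero(t['pixels']&(d>0)); x=u-M['cx'];y=v-M['cy'];r=np.hypot(x,y);th=r/M['fx']; z=d[v,u]
    s=z*np.tan(th)/np.maximum(r,1e-6); P=np.c_[x*s,y*s,z]@T[:3,:3].T+T[:3,3]
    Q=P[P[:,2]>np.percentile(P[:,2],60)-.005]; print(t['score'],cv2.minEnclosingCircle((Q[:,:2]*1000).astype(np.float32)),Q.mean(0).round(4),u.mean(),v.mean())
E
```

```text
t: 4.8
tool_pos: [0.4579, 0.2794, 0.1079]
tcp_rot: [-179.8, 0.1, 90.3]
ft_force: [1.3, -0.6, 0.2]
opening: 0.824
grip_force: 0.0
[ 0.65844919  2.43005692 81.92823711]
lid 0.91 [0.462  0.2804 0.0042]
lid 0.39 [0.5081 0.2261 0.0021]
0.63 ((458.4127197265625, 280.37646484375), 28.052305221557617) [0.4584 0.2817 0.024 ] 322.7461467324291 250.07983970406906
```

View pics/w1.png

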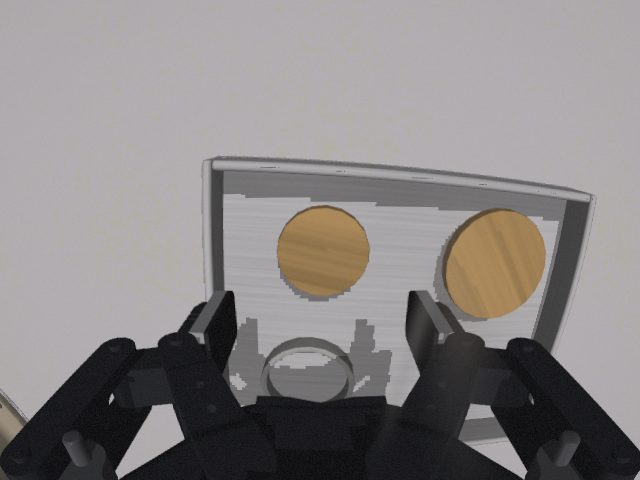

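The wrist view shows the 56 mm lid at (323,250), centred between the fingers, with the band at (308,372) and the large lid at (495,262), both clear. Descending.

```bash
python3 -m pendant '[{"travel":[1,2,30],"rot":[0,0,0]},{"travel":[1,2,60],"rot":[0,0,0]},{"travel":[1,2,75],"rot":[0,0,0]},{"travel":[1,2,83],"rot":[0,0,0]},{"travel":[1,2,83],"rot":[0,0,0]},{"travel":[1,2,83],"rot":[0,0,0]}]'; python3 -m pendant '[{"travel":[0,0,0],"rot":[0,0,0]},{"travel":[0,0,0],"rot":[0,0,0]},{"travel":[0,0,0],"rot":[0,0,0]},{"travel":[0,0,0],"rot":[0,0,0]},{"travel":[0,0,0],"rot":[0,0,0]},{"travel":[0,0,0],"rot":[0,0,0]}]' -1 30
```

```text
t: 5.55
tool_pos: [0.463, 0.2782, 0.0274]
tcp_rot: [180.0, -0.0, 89.9]
ft_force: [0.3, -0.1, 0.5]
opening: 0.828
grip_force: 0.0
t: 6.05
tool_pos: [0.4631, 0.2786, 0.0283]
tcp_rot: [179.9, -0.1, 90.0]
ft_force: [0.4, -0.8, 4.7]
opening: 0.635
grip_force: 30.6
```

```bash
python3 -m pendant '[{"travel":[0,0,-15],"rot":[0,0,0]},{"travel":[0,0,-45],"rot":[0,0,0]},{"travel":[0,0,-80],"rot":[0,0,0]},{"travel":[-30,20,-110],"rot":[0,0,0]},{"travel":[-60,45,-130],"rot":[0,0,0]},{"travel":[-90,70,-150],"rot":[0,0,0]},{"travel":[-120,95,-160],"rot":[0,0,0]},{"travel":[-150,120,-170],"rot":[0,0,0]},{"travel":[-180,140,-170],"rot":[0,0,0]},{"travel":[-210,150,-170],"rot":[0,0,0]}]'
python3 - <<'E'
from h import *
p,r=pose();print(p)
M=robot.camera_model('wrist'); im,d=robot.read_camera('wrist'); T=np.array(M['T'])
cv2.imwrite('pics/w2.png',im[:,:,::-1])
for l in robot.landmark_of('wrist','lid')[:2]: print('tool frame mm',l['score'],r.inv().apply(np.array(l['xyz'])-p)*1000)
for t in robot.trace('wrist','lid')[:1]:
    v,u=np.nonzero(t['pixels']&(d>0)); x=u-M['cx'];y=v-M['cy'];rr=np.hypot(x,y);th=rr/M['fx']; z=d[v,u]
    s=z*np.tan(th)/np.maximum(rr,1e-6); P=np.c_[x*s,y*s,z]@T[:3,:3].T+T[:3,3]
    P=r.inv().apply(P-p)*1000; print(t['score'],u.mean(),v.mean(),P.min(0),P.max(0),np.median(P,0)); 
    m=P[:,2]<np.median(P[:,2])+3; Q=P[m]; A=np.c_[Q[:,:2],np.ones(len(Q))]; print('plane z=',np.linalg.lstsq(A,Q[:,2],rcond=None)[0], cv2.minEnclosingCircle(Q[:,:2].astype(np.float32)))
E
```

```text
t: 6.88
tool_pos: [0.6157, 0.0655, 0.1993]
tcp_rot: [179.7, -0.0, 89.9]
ft_force: [0.2, -0.6, -0.0]
opening: 0.639
grip_force: 32.0
[0.61570957 0.06553654 0.19930724]
tool frame mm 0.73 [ 0.16509248  2.87511345 21.9226617 ]
0.93 320.898815470244 305.9513343799058 [-165.82779189  -65.02739532    2.06860601] [ 29.91182636  64.86930532 200.49951805] [ 5.10415815 -0.2553903   4.42976187]
plane z= [5.66017844e-03 2.38749918e-03 4.40820944e+00] ((1.5829569101333618, -0.23857656121253967), 28.301122665405273)
```

View pics/w2.png

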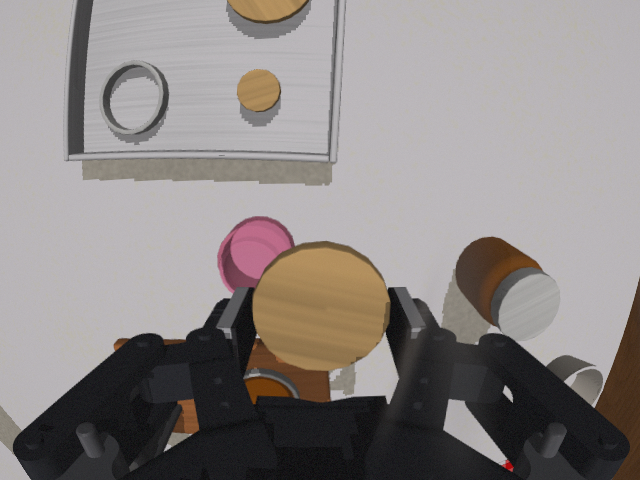

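The lid is held flat at (321,306). The band and small lid are undisturbed in the tray. Hovering over the jar.

```bash
python3 -m pendant '[{"travel":[-35,0,0],"rot":[0,0,0]},{"travel":[-70,-10,5],"rot":[0,0,0]},{"travel":[-105,-25,10],"rot":[0,0,0]},{"travel":[-140,-40,15],"rot":[0,0,0]},{"travel":[-170,-50,20],"rot":[0,0,0]},{"travel":[-186,-57,25],"rot":[0,0,0]},{"travel":[-192,-60,30],"rot":[0,0,0]},{"travel":[-192,-60,30],"rot":[0,0,0]},{"travel":[-192,-60,30],"rot":[0,0,0]}]'
python3 - <<'E'
from h import *
print(rel([.5557,-.1265,.0925]))
for i in range(3): print(pose()[0]); 
im,d=robot.read_camera('scene'); 
cv2.imwrite('pics/s2.png',cv2.resize(im[0:330,180:620,::-1],None,fx=1.7,fy=1.7))
M=robot.camera_model('scene')
for l in robot.landmark_of('scene','lid')[:3]: print(l)
print(pose()[0])
E
```

```text
t: 7.78
tool_pos: [0.5528, -0.1218, 0.1672]
tcp_rot: [180.0, -0.0, 90.1]
ft_force: [-0.7, -0.1, -0.6]
opening: 0.637
grip_force: 32.0
[-4.7726384   2.85118094 74.70454939]
[ 0.55278379 -0.12179453  0.1672063 ]
[ 0.55278379 -0.12179453  0.1672063 ]
[ 0.55278379 -0.12179453  0.1672063 ]
{'xyz': [0.5508, -0.1226, 0.1451], 'score': 0.81}
[ 0.55332532 -0.12117768  0.16732   ]
```

View pics/s2.png

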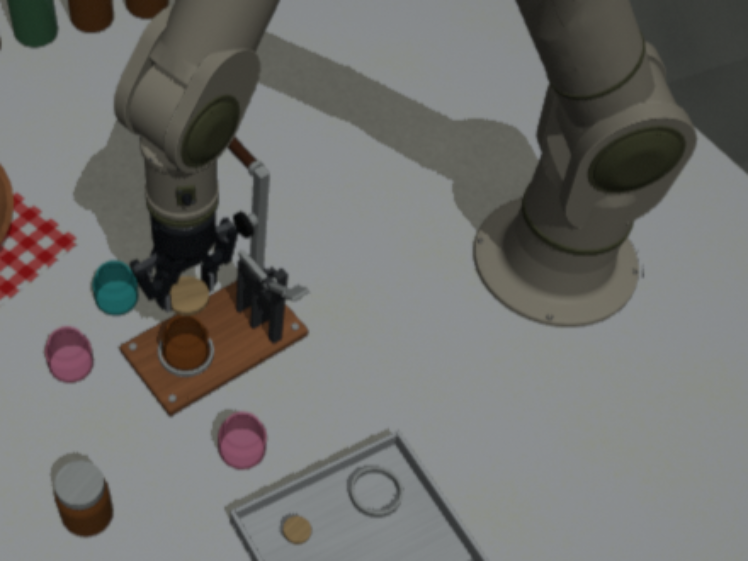

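The lid hovers over the jar at (188,295). The wrist sits near the upright lever and grip at (240,150), so I'm checking clearance from depth before lowering.

Run:
```python
from h import *
C=[]
for c in ['scene','top']:
    im,d=robot.read_camera(c); M=robot.camera_model(c); M['T']=np.array(M['T'])
    P=pts(c,d,d>0,M); C.append(P)
    m=(P[:,2]>.15)&(P[:,0]>.3)&(P[:,0]<.7)&(abs(P[:,1]+.13)<.15); P=P[m]
    for z in np.arange(.16,.62,.03):
        Q=P[abs(P[:,2]-z)<.015]
        for nm,S in (('lever',Q[Q[:,0]<.456]),('arm',Q[Q[:,0]>=.456])):
            if len(S): print(c,round(z,2),nm,len(S),'x',S[:,0].min().round(3),S[:,0].max().round(3),'y',S[:,1].min().round(3),S[:,1].max().round(3))
```

```text
scene 0.16 lever 173 x 0.429 0.456 y -0.142 -0.061
scene 0.16 arm 615 x 0.456 0.594 y -0.147 -0.062
scene 0.19 lever 115 x 0.433 0.456 y -0.142 -0.023
scene 0.19 arm 190 x 0.456 0.61 y -0.131 -0.026
scene 0.22 lever 105 x 0.434 0.456 y -0.136 -0.017
scene 0.22 arm 488 x 0.456 0.617 y -0.148 -0.016
scene 0.25 lever 101 x 0.433 0.456 y -0.141 -0.12
scene 0.25 arm 620 x 0.456 0.622 y -0.146 -0.099
scene 0.28 lever 88 x 0.434 0.45 y -0.141 -0.123
scene 0.28 arm 195 x 0.505 0.594 y -0.134 -0.081
scene 0.31 lever 280 x 0.429 0.453 y -0.193 -0.122
scene 0.31 arm 428 x 0.524 0.591 y -0.137 -0.082
scene 0.34 arm 296 x 0.519 0.594 y -0.133 -0.079
scene 0.37 arm 481 x 0.515 0.594 y -0.144 -0.079
scene 0.4 arm 505 x 0.523 0.592 y -0.136 -0.071
scene 0.43 arm 444 x 0.512 0.595 y -0.146 -0.07
scene 0.46 arm 468 x 0.492 0.609 y -0.151 -0.062
scene 0.49 arm 1347 x 0.474 0.609 y -0.155 -0.06
scene 0.52 arm 1738 x 0.475 0.602 y -0.161 -0.066
scene 0.55 arm 1706 x 0.457 0.576 y -0.173 -0.074
scene 0.58 lever 10 x 0.449 0.456 y -0.107 -0.1
scene 0.58 arm 1212 x 0.456 0.546 y -0.166 -0.09
scene 0.61 arm 
[... 410 characters left out ...]

top 0.28 lever 25 x 0.435 0.448 y -0.126 -0.124
top 0.28 arm 60 x 0.514 0.57 y -0.119 -0.083
top 0.31 lever 354 x 0.434 0.452 y -0.182 -0.124
top 0.31 arm 95 x 0.517 0.567 y -0.114 -0.083
top 0.34 arm 63 x 0.516 0.564 y -0.105 -0.08
top 0.37 arm 76 x 0.519 0.555 y -0.1 -0.081
top 0.4 arm 3 x 0.571 0.574 y -0.072 -0.072
top 0.46 arm 107 x 0.495 0.606 y -0.137 -0.063
top 0.49 arm 866 x 0.477 0.608 y -0.154 -0.062
top 0.52 arm 1704 x 0.475 0.601 y -0.161 -0.068
top 0.55 arm 2108 x 0.465 0.575 y -0.173 -0.075
top 0.58 lever 18 x 0.442 0.456 y -0.105 -0.1
top 0.58 arm 1505 x 0.456 0.545 y -0.168 -0.092
top 0.61 lever 190 x 0.421 0.456 y -0.111 -0.1
top 0.61 arm 1652 x 0.456 0.523 y -0.172 -0.097
```

```bash
python3 -m pendant '[{"travel":[-5,2.5,20],"rot":[0,0,0]},{"travel":[-5,2.5,40],"rot":[0,0,0]},{"travel":[-5,2.5,55],"rot":[0,0,0]},{"travel":[-5,2.5,55],"rot":[0,0,0]},{"travel":[-5,2.5,55],"rot":[0,0,0]}]'
python3 - <<'E'
from h import *
im,d=robot.read_camera('scene'); im,d=robot.read_camera('top')
for c in ['scene','top']:
  for n in ['lid','jar_rim']:
    for l in robot.landmark_of(c,n)[:4]: print(c,n,l)
print(rel([.5557,-.1265,.0925]), robot.read_state()['ft_force'])
E
```

```text
t: 8.4
tool_pos: [0.5549, -0.1274, 0.1115]
tcp_rot: [-179.9, -0.0, 90.1]
ft_force: [0.8, -0.6, -0.7]
opening: 0.636
grip_force: 32.0
scene lid {'xyz': [0.5523, -0.1287, 0.0874], 'score': 0.97}
scene jar_rim {'xyz': [0.6962, -0.2006, 0.061], 'score': 0.91}
scene jar_rim {'xyz': [0.5945, -0.2674, 0.0634], 'score': 0.86}
scene jar_rim {'xyz': [0.5578, 0.034, 0.0615], 'score': 0.7}
scene jar_rim {'xyz': [0.5567, -0.1274, 0.0814], 'score': 0.59}
top lid {'xyz': [0.5568, -0.1253, 0.0917], 'score': 0.43}
top jar_rim {'xyz': [0.5529, -0.127, 0.0765], 'score': 0.74}
top jar_rim {'xyz': [0.5615, 0.0324, 0.0561], 'score': 0.56}
top jar_rim {'xyz': [0.5561, -0.1237, 0.0896], 'score': 0.54}
top jar_rim {'xyz': [0.7007, -0.1994, 0.0572], 'score': 0.53}
[ 2.01468996  0.34966242 20.12731671] [-0.69441453 -0.28077094 -0.26893468]
```

Consistent. Inserting slowly.

```bash
python3 -m pendant '[{"travel":[1,0.5,6],"rot":[0,0,0]},{"travel":[1,0.5,12],"rot":[0,0,0]},{"travel":[1,0.5,16],"rot":[0,0,0]},{"travel":[1,0.5,18],"rot":[0,0,0]},{"travel":[1,0.5,19],"rot":[0,0,0]},{"travel":[1,0.5,19],"rot":[0,0,0]},{"travel":[1,0.5,19],"rot":[0,0,0]}]'
```

```text
t: 9.28
tool_pos: [0.5553, -0.1275, 0.0926]
tcp_rot: [-180.0, 0.0, 90.0]
ft_force: [0.2, -0.0, -1.2]
opening: 0.639
grip_force: 32.1
```

```bash
python3 -m pendant '[{"travel":[0,0,1],"rot":[0,0,0]},{"travel":[0,0,2],"rot":[0,0,0]},{"travel":[0,0,2],"rot":[0,0,0]},{"travel":[0,0,2],"rot":[0,0,0]}]'
```

```text
t: 9.62
tool_pos: [0.5555, -0.1275, 0.0922]
tcp_rot: [179.9, 0.1, 90.0]
ft_force: [-4.5, 1.3, 20.7]
opening: 0.638
grip_force: 33.8
```

Contact at the expected seating height. Easing off and opening.

```bash
python3 -m pendant '[{"travel":[0,0,-1],"rot":[0,0,0]},{"travel":[0,0,-1.5],"rot":[0,0,0]},{"travel":[0,0,-1.5],"rot":[0,0,0]}]'; python3 -m pendant '[{"travel":[0,0,0],"rot":[0,0,0]},{"travel":[0,0,0],"rot":[0,0,0]},{"travel":[0,0,0],"rot":[0,0,0]},{"travel":[0,0,0],"rot":[0,0,0]}]' 0.6; python3 -m pendant '[{"travel":[0,0,-20],"rot":[0,0,0]},{"travel":[0,0,-50],"rot":[0,0,0]},{"travel":[0,15,-80],"rot":[0,0,0]},{"travel":[0,50,-110],"rot":[0,0,0]},{"travel":[0,90,-130],"rot":[0,0,0]},{"travel":[0,125,-150],"rot":[0,0,0]},{"travel":[0,125,-150],"rot":[0,0,0]}]'
python3 - <<'E'
from h import *
for c in ['scene','top']:
    im,d=robot.read_camera(c); M=robot.camera_model(c); M['T']=np.array(M['T'])
    cv2.imwrite(f'pics/{c}3.png',im[:,:,::-1])
    for n in ['lid','thumb','bar_grip','press','lever','jar_rim']:
        for l in robot.landmark_of(c,n)[:2]: print(c,n,np.round(l['xyz'],4),l['score'])
    P=pts(c,d,d>0,M); m=(np.hypot(P[:,0]-.5555,P[:,1]+.126)<.035)&(P[:,2]>.080)&(P[:,2]<.11); Q=P[m]
    if len(Q)>50:
        top=Q[Q[:,2]>np.median(Q[:,2])-.004]
        A=np.c_[top[:,:2],np.ones(len(top))]; print(len(top),'plane',np.linalg.lstsq(A,top[:,2],rcond=None)[0].round(3),'z',np.median(top[:,2]),cv2.minEnclosingCircle((top[:,:2]*1000).astype(np.float32)))
E
```

```text
t: 9.87
tool_pos: [0.5555, -0.1275, 0.0924]
tcp_rot: [180.0, 0.0, 90.0]
ft_force: [-1.1, 0.4, 5.4]
opening: 0.637
grip_force: 32.6
t: 10.2
tool_pos: [0.5553, -0.1275, 0.092]
tcp_rot: [-180.0, -0.0, 90.0]
ft_force: [0.4, 0.2, -0.3]
opening: 0.802
grip_force: 0.0
t: 10.78
tool_pos: [0.6869, -0.1269, 0.2463]
tcp_rot: [179.5, -0.0, 90.0]
ft_force: [-0.4, -0.1, 1.1]
opening: 0.8
grip_force: 0.0
scene lid [ 0.5542 -0.1248  0.0695] 0.67
scene thumb [0.5106 0.2243 0.0026] 0.65
scene thumb [ 0.4564 -0.0358  0.2069] 0.6
scene bar_grip [ 0.4433 -0.1945  0.305 ] 0.87
scene press [ 0.5569 -0.128  -0.0024] 0.97
scene lever [ 0.4355 -0.1354  0.1128] 0.93
scene lever [0.7812 0.0133 0.0014] 0.73
scene jar_rim [0.5565 0.0346 0.0586] 0.68
scene jar_rim [ 0.5569 -0.1245 -0.0028] 0.68
399 plane [0.008 0.012 0.087] z 0.08926878789961834 ((555.2288208007812, -126.99968719482422), 30.021631240844727)
top lid [ 0.5562 -0.1233  0.0707] 0.78
top thumb [ 0.4501 -0.0296  0.2033] 0.78
top thumb [ 0.5566 -0.1275 -0.0015] 0.23
top bar_grip [ 0.4454 -0.1927  0.3033] 0.79
top press [ 0.5572 -0.1276 -0.0027] 0.69
top press [ 0.781   0.0099 -0.0009] 0.2
top lever [ 0.5514 -0.128   0.0808] 0.69
top lever [ 0.439  -0.1312  0.1177] 0.68
top jar_rim [0.5616 0.0336 0.0571] 0.92
top jar_rim [ 0.5894 -0.265   0.0617] 0.84
549 plane [-0.    -0.009  0.087] z 0.08842457151230243 ((555.7962036132812, -125.14298248291016), 28.193893432617188)
```

The lid is seated flat: top at 0.0885 m, centred within 1–2 mm. Moving to the thumb plate with the fingers closed.

```bash
python3 -m pendant '[{"travel":[30,-20,-15],"rot":[0,0,0]},{"travel":[60,-40,-30],"rot":[0,0,0]},{"travel":[85,-65,-40],"rot":[0,0,0]},{"travel":[105,-95,-40],"rot":[0,0,0]},{"travel":[109,-130,-40],"rot":[0,0,0]},{"travel":[109,-165,-40],"rot":[0,0,0]},{"travel":[109,-195,-40],"rot":[0,0,0]},{"travel":[109,-220,-35],"rot":[0,0,0]},{"travel":[109,-228,-30],"rot":[0,0,0]},{"travel":[109,-228,-30],"rot":[0,0,0]}]' -1 30
python3 - <<'E'
from h import *
print(rel([.453,-.0185,.24]))
im,d=robot.read_camera('scene'); M=robot.camera_model('scene'); M['T']=np.array(M['T'])
cv2.imwrite('pics/s4.png',cv2.resize(im[60:280,220:480,::-1],None,fx=2.7,fy=2.7,interpolation=cv2.INTER_CUBIC))
for l in robot.landmark_of('scene','thumb')[:2]: print(l)
for t in robot.trace('scene','thumb')[:2]:
    P=pts('scene',d,t['pixels'],M); print(t['score'],P.min(0),P.max(0),np.median(P,0))
E
```

```text
t: 12.32
tool_pos: [0.4503, -0.0188, 0.272]
tcp_rot: [-179.9, 0.1, 90.0]
ft_force: [-0.8, -1.0, 0.1]
opening: 0.002
grip_force: 0.0
[ 0.35963435  2.72469838 31.97715256]
{'xyz': [0.4546, -0.0353, 0.2071], 'score': 0.79}
0.58 [ 0.34578261 -0.15337095 -0.0013936 ] [ 0.46634769 -0.01627392  0.21497683] [ 0.45702445 -0.07132783  0.17274391]
0.32 [ 0.27406393 -0.40963369 -0.0023397 ] [ 0.51230433 -0.02834593  0.34540605] [ 0.44637149 -0.1339061   0.26508434]
```

View pics/s4.png

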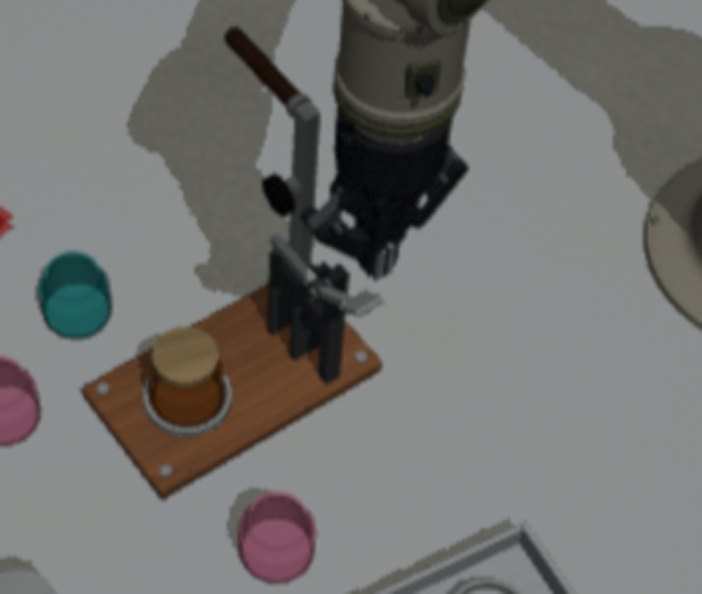

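The lid sits level on the jar at (185,355). The closed fingers at (383,262) are above the thumb plate at (362,300). Pushing down.

```bash
python3 -m pendant '[{"travel":[0,3,20],"rot":[0,0,0]},{"travel":[0,3,35],"rot":[0,0,0]},{"travel":[0,3,45],"rot":[0,0,0]},{"travel":[0,3,55],"rot":[0,0,0]},{"travel":[0,3,65],"rot":[0,0,0]},{"travel":[0,3,75],"rot":[0,0,0]},{"travel":[0,3,82],"rot":[0,0,0]}]'; python3 -m pendant '[{"travel":[0,0,10],"rot":[0,0,0]},{"travel":[0,0,20],"rot":[0,0,0]},{"travel":[0,0,28],"rot":[0,0,0]},{"travel":[0,0,34],"rot":[0,0,0]},{"travel":[0,0,36],"rot":[0,0,0]},{"travel":[0,0,36],"rot":[0,0,0]}]'
```

```text
t: 13.05
tool_pos: [0.4555, -0.0184, 0.1892]
tcp_rot: [-180.0, -0.0, 90.0]
ft_force: [0.6, 0.3, 1.5]
opening: -0.004
grip_force: 0.5
t: 13.55
tool_pos: [0.4552, -0.0185, 0.1538]
tcp_rot: [-179.9, 0.0, 90.0]
ft_force: [-1.1, 0.7, 0.5]
opening: -0.001
grip_force: 0.0
```

```bash
python3 -m pendant '[{"travel":[0,0,3],"rot":[0,0,0]},{"travel":[0,0,6],"rot":[0,0,0]},{"travel":[0,0,8],"rot":[0,0,0]},{"travel":[0,0,8],"rot":[0,0,0]}]'
```

```text
t: 13.88
tool_pos: [0.456, -0.0187, 0.1472]
tcp_rot: [179.9, 0.1, 90.0]
ft_force: [-4.1, -0.5, 23.8]
opening: -0.002
grip_force: 9.4
```

At the stop (24 N). Rising and moving over the grip.

```bash
python3 -m pendant '[{"travel":[0,0,-30],"rot":[0,0,0]},{"travel":[0,0,-70],"rot":[0,0,0]},{"travel":[0,0,-110],"rot":[0,0,0]},{"travel":[0,0,-150],"rot":[0,0,0]},{"travel":[0,0,-190],"rot":[0,0,0]},{"travel":[0,0,-225],"rot":[0,0,0]},{"travel":[0,-5,-250],"rot":[0,0,0]},{"travel":[-15,-8,-255],"rot":[0,0,0]},{"travel":[-40,-11,-255],"rot":[0,0,0]},{"travel":[-75,-11,-255],"rot":[0,0,0]}]'; python3 -m pendant '[{"travel":[-40,0,0],"rot":[0,0,0]},{"travel":[-75,0,0],"rot":[0,0,0]},{"travel":[-95,0,0],"rot":[0,0,0]},{"travel":[-100,0,0],"rot":[0,0,0]},{"travel":[-100,0,0],"rot":[0,0,0]}]' 0.1
python3 - <<'E'
from h import *
im,d=robot.read_camera('scene'); im2,_=robot.read_camera('top')
M=robot.camera_model('wrist'); im3,d=robot.read_camera('wrist')
for c in ['scene','top','wrist']:
    for n in ['bar_grip','thumb','lever','pad_face']:
        for l in robot.landmark_of(c,n)[:1]: print(c,n,np.round(l['xyz'],4),l['score'])
print(rel([.444,-.193,.304]))
cv2.imwrite('pics/s5.png',np.hstack([cv2.resize(im[60:260,220:420,::-1],(400,400)),cv2.resize(im3[:,:,::-1],(400,300)).repeat(1,0) if 0 else cv2.resize(im3[:,80:560,::-1],(400,400))]))
E
```

```text
t: 14.72
tool_pos: [0.444, -0.0924, 0.4024]
tcp_rot: [179.9, 0.0, 90.2]
ft_force: [1.6, 0.3, 0.8]
opening: 0.0
grip_force: 0.0
t: 15.13
tool_pos: [0.4439, -0.195, 0.4009]
tcp_rot: [-180.0, 0.0, 89.8]
ft_force: [-0.5, 0.4, 0.2]
opening: 0.553
grip_force: 0.0
scene thumb [ 0.4558 -0.0276  0.1304] 0.94
scene lever [ 0.442  -0.1315  0.1158] 0.58
scene pad_face [ 0.4699 -0.1327  0.2256] 0.84
top bar_grip [ 0.444  -0.1876  0.3064] 0.69
top thumb [ 0.4518 -0.0242  0.1264] 0.61
top lever [ 0.4394 -0.1312  0.1179] 0.9
top pad_face [ 0.4711 -0.1312  0.2315] 0.74
wrist bar_grip [ 0.4441 -0.1899  0.3068] 0.72
wrist thumb [ 0.4549 -0.0247  0.1281] 0.85
wrist lever [ 0.4371 -0.1339  0.1163] 0.68
wrist pad_face [ 0.4632 -0.1319  0.2335] 0.89
[ 0.46224065 -0.36720118 97.22335244]
```

View pics/s5.png

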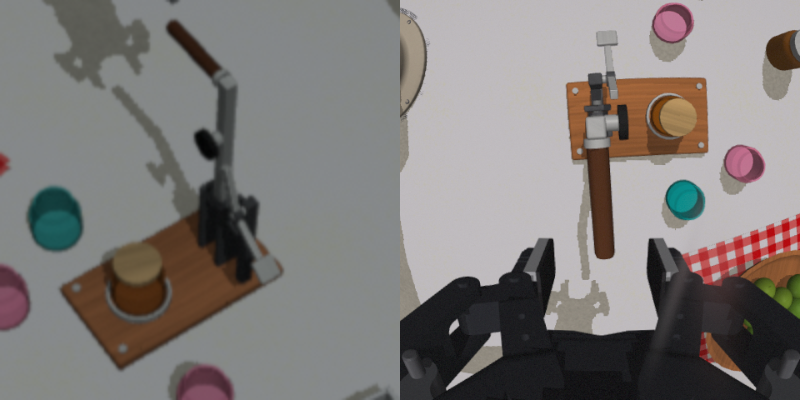

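The catch is over (thumb plate z ≈ 0.128), the lever is upright and the lid is seated. The bar is about 3° rotated (wrist half, (598,150)→(604,255)). Turning by 3° and descending onto it.

```bash
python3 -m pendant '[{"travel":[0,0,30],"rot":[0,0,-0.05]},{"travel":[1,0,60],"rot":[0,0,-0.05]},{"travel":[1,0,80],"rot":[0,0,-0.05]},{"travel":[1,0,92],"rot":[0,0,-0.05]},{"travel":[1,0,96],"rot":[0,0,-0.05]},{"travel":[1,0,96],"rot":[0,0,-0.05]}]';  python3 -m pendant '[{"travel":[0,0,0],"rot":[0,0,0]},{"travel":[0,0,0],"rot":[0,0,0]},{"travel":[0,0,0],"rot":[0,0,0]},{"travel":[0,0,0],"rot":[0,0,0]},{"travel":[0,0,0],"rot":[0,0,0]}]' -1 35; python3 -c "
from h import *
print(robot.read_state()['tool_pos'],robot.read_state()['tcp_rot'])"
```

```text
t: 16.38
tool_pos: [0.4441, -0.1924, 0.3045]
tcp_rot: [-179.9, -0.0, 92.9]
ft_force: [-0.3, 0.0, 0.2]
opening: 0.55
grip_force: 0.0
t: 16.8
tool_pos: [0.4449, -0.1926, 0.3063]
tcp_rot: [179.9, 0.1, 92.9]
ft_force: [-0.5, -0.0, 6.3]
opening: 0.171
grip_force: 34.2
[ 0.44491139 -0.19263442  0.30625735] [1.79902326e+02 6.22831230e-02 9.28719181e+01]
```

Bar gripped. Pulling along the arc (R 190 mm), first half.

```bash
python3 -m pendant '[{"travel":[0,15.2,0.6],"rot":[0,0,0]},{"travel":[0,30.3,2.4],"rot":[0,0,0]},{"travel":[0,45.2,5.4],"rot":[0,0,0]},{"travel":[0,59.8,9.6],"rot":[0,0,0]},{"travel":[0,74,15],"rot":[0,0,0]},{"travel":[0,87.7,21.5],"rot":[0,0,0]},{"travel":[0,100.9,29],"rot":[0,0,0]},{"travel":[0,113.5,37.6],"rot":[0,0,0]},{"travel":[0,125.3,47.1],"rot":[0,0,0]},{"travel":[0,136.3,57.6],"rot":[0,0,0]}]'; python3 -m pendant '[{"travel":[0,0,0],"rot":[0,0,0]},{"travel":[0,0,0],"rot":[0,0,0]}]'; python3 -c "
from h import *
s=robot.read_state();print(s['tool_pos'],s['tcp_rot'],s['ft_force'])"
```

```text
t: 17.63
tool_pos: [0.5816, -0.1844, 0.2466]
tcp_rot: [-180.0, -0.1, 92.9]
ft_force: [-2.3, 4.6, 4.3]
opening: 0.172
grip_force: 35.8
t: 17.8
tool_pos: [0.5816, -0.1845, 0.2469]
tcp_rot: [180.0, -0.1, 92.9]
ft_force: [-0.5, 5.3, 4.0]
opening: 0.171
grip_force: 35.7
[ 0.58161658 -0.18446854  0.24690962] [ 1.79985329e+02 -8.54867593e-02  9.29451600e+01] [-0.47993354  5.27901906  4.02368269]
```

```bash
python3 -m pendant '[{"travel":[0.5,10.1,11.3],"rot":[0,0,0]},{"travel":[1,19.3,23.4],"rot":[0,0,0]},{"travel":[1,27.6,36.2],"rot":[0,0,0]},{"travel":[1,34.7,49.6],"rot":[0,0,0]},{"travel":[1,40.8,63.6],"rot":[0,0,0]},{"travel":[1,45.7,77.9],"rot":[0,0,0]},{"travel":[1,49.5,92.7],"rot":[0,0,0]},{"travel":[1,52.1,107.6],"rot":[0,0,0]},{"travel":[1,53.2,119],"rot":[0,0,0]},{"travel":[1,53.2,119],"rot":[0,0,0]}]'; python3 -m pendant '[{"travel":[0,0.5,4],"rot":[0,0,0]},{"travel":[0,0.5,7],"rot":[0,0,0]},{"travel":[0,0.5,9],"rot":[0,0,0]},{"travel":[0,0.5,9],"rot":[0,0,0]}]'
```

```text
t: 18.63
tool_pos: [0.634, -0.1811, 0.1271]
tcp_rot: [180.0, -0.1, 92.9]
ft_force: [-0.9, 4.4, 4.0]
opening: 0.172
grip_force: 39.0
t: 18.97
tool_pos: [0.6344, -0.1811, 0.1199]
tcp_rot: [179.9, -0.0, 92.9]
ft_force: [-0.3, 5.1, 5.7]
opening: 0.172
grip_force: 39.2
```

```bash
python3 -m pendant '[{"travel":[0,0,2],"rot":[0,0,0]},{"travel":[0,0,3],"rot":[0,0,0]},{"travel":[0,0,4],"rot":[0,0,0]},{"travel":[0,0,4],"rot":[0,0,0]}]';python3 -m pendant '[{"travel":[0,0,1],"rot":[0,0,0]},{"travel":[0,0,1.5],"rot":[0,0,0]},{"travel":[0,0,1.5],"rot":[0,0,0]}]'
```

```text
t: 19.3
tool_pos: [0.6346, -0.1811, 0.1162]
tcp_rot: [179.9, -0.0, 92.9]
ft_force: [-0.2, 5.0, 4.5]
opening: 0.17
grip_force: 39.4
t: 19.55
tool_pos: [0.6346, -0.1811, 0.1148]
tcp_rot: [179.9, -0.0, 92.9]
ft_force: [-1.1, 4.5, 5.5]
opening: 0.17
grip_force: 39.4
```

```bash
python3 -m pendant '[{"travel":[0,0,1],"rot":[0,0,0]},{"travel":[0,0,2],"rot":[0,0,0]},{"travel":[0,0,2],"rot":[0,0,0]},{"travel":[0,0,2],"rot":[0,0,0]}]'
python3 - <<'E'
from h import *
im,d=robot.read_camera('scene'); im2,_=robot.read_camera('top')
for c in ['scene','top']:
    for n in ['bar_grip','lever','pad_face','lid','jar']:
        for l in robot.landmark_of(c,n)[:1]: print(c,n,np.round(l['xyz'],4),l['score'])
cv2.imwrite('pics/s6.png',np.hstack([cv2.resize(im[100:300,200:400,::-1],(400,400)),cv2.resize(im2[180:380,320:520,::-1],(400,400))]))
E
```

```text
t: 19.88
tool_pos: [0.6346, -0.1811, 0.1129]
tcp_rot: [179.9, -0.0, 92.9]
ft_force: [-0.7, 5.3, 4.8]
opening: 0.173
grip_force: 39.4
scene bar_grip [ 0.6381 -0.1836  0.1194] 0.95
scene lever [ 0.4397 -0.135   0.1138] 0.73
scene pad_face [ 0.555  -0.1296  0.0707] 0.61
scene lid [ 0.5552 -0.125   0.0689] 0.49
scene jar [ 0.558  -0.1221  0.0201] 0.78
top bar_grip [0.5639 0.1728 0.0088] 0.72
top lever [ 0.4393 -0.1306  0.1188] 0.79
top lid [ 0.5569 -0.1251  0.0693] 0.81
top jar [0.5639 0.0352 0.0006] 0.72
```

View pics/s6.png

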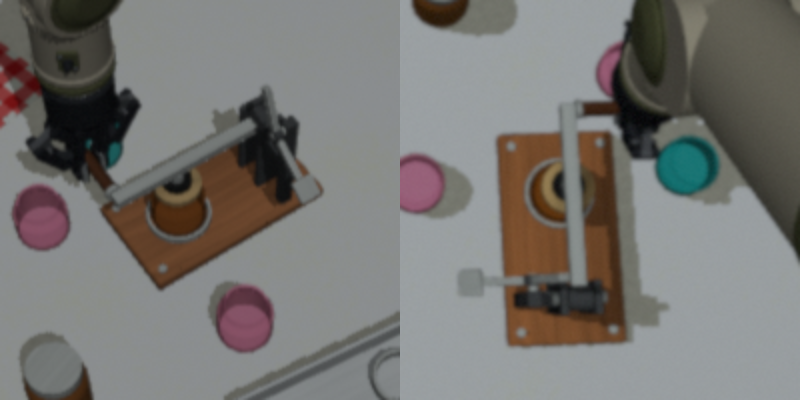

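The lid is still in the jar and the lever is almost level, with the pad just above the lid at (178,183). Pressing further.

```bash
python3 -m pendant '[{"travel":[0,0,1],"rot":[0,0,0]},{"travel":[0,0,2],"rot":[0,0,0]},{"travel":[0,0,2],"rot":[0,0,0]},{"travel":[0,0,2],"rot":[0,0,0]}]';python3 -m pendant '[{"travel":[0,0,1],"rot":[0,0,0]},{"travel":[0,0,1],"rot":[0,0,0]},{"travel":[0,0,1],"rot":[0,0,0]}]'
```

```text
t: 20.82
tool_pos: [0.6347, -0.1811, 0.1108]
tcp_rot: [179.9, -0.0, 92.9]
ft_force: [-1.0, 5.5, 4.6]
opening: 0.171
grip_force: 39.6
t: 21.07
tool_pos: [0.6347, -0.1811, 0.1105]
tcp_rot: [179.9, -0.0, 92.9]
ft_force: [-2.5, 6.7, 10.7]
opening: 0.169
grip_force: 40.2
```

```bash
python3 -m pendant '[{"travel":[0,0,0.4],"rot":[0,0,0]},{"travel":[0,0,0.7],"rot":[0,0,0]},{"travel":[0,0,0.7],"rot":[0,0,0]},{"travel":[0,0,0.7],"rot":[0,0,0]},{"travel":[0,0,0.7],"rot":[0,0,0]},{"travel":[0,0,0.7],"rot":[0,0,0]}]'
```

```text
t: 21.57
tool_pos: [0.6347, -0.1811, 0.1104]
tcp_rot: [179.9, 0.0, 92.9]
ft_force: [-4.3, 5.8, 16.0]
opening: 0.171
grip_force: 40.8
```

Run:
```python
from h import *
for c in ['scene','top']:
    im,d=robot.read_camera(c)
    for n in ['bar_grip','lid','thumb']:
        for l in robot.landmark_of(c,n)[:1]: print(c,n,np.round(l['xyz'],4),l['score'])
print(robot.read_state()['ft_force'])
print(robot.finish_job())
```

```text
scene bar_grip [ 0.6374 -0.1809  0.118 ] 0.75
scene lid [ 0.553  -0.126   0.0705] 0.66
top bar_grip [ 0.634  -0.1772  0.1163] 0.81
top lid [ 0.5579 -0.1223  0.0696] 0.52
top thumb [ 0.4503 -0.0221  0.1287] 0.73
[-3.89941423  5.99232139 16.27193025]
the job is handed in; nothing more can be done
None
```

I set the fitting lid in the jar, flipped the catch fully over, and handed the job in holding the lever down with about 16 N at the grip; no verdict was returned.

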